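# Unbar the furniture rack and stack the wood by length

### The job

Before taking out any wood, lift the retaining bar out of the two brackets on the rack and lay it, grip upward, in the two brackets of its rest. Then stack the three wooden pieces flat on the middle of the board, between its end stops and in line with it, each centred on the one below: the longest first, then the middle one, then the shortest on top.

Things in the scene. Friction and masses are not known exactly. Their poses are not given: they have to be found in the camera images.
- rack: grey rack, deck 236 (x) x 222 (y) x 12 mm, fixed; origin centre of underside, z up. The wood lies on the deck in lanes along y at x = -58, 0, +58 mm, in any order; lane strips 3 mm high, end stops 8 mm high. Steel brackets open at the top at x = +-108, y = 0 hold the bar across the lanes, its underside 32 mm above the origin; slots 25 mm wide, 16 mm deep, horn tops at 48 mm
- retaining_bar: flat steel bar 20 (x) x 250 (y) x 10 mm, 0.15 to 0.3 kg, with an upright steel grip in its middle, 12 mm (x) x 36 mm (y), that rises to 40 mm above the bar's underside. Origin at the centre of the underside, y along the bar, its z points up. At the start it lies in the rack's brackets, across the wood and 4 mm above it
- bar_rest: dark wooden slip 64 (x) x 230 (y) x 8 mm, fixed, with two steel brackets, open at the top, at y = +95 and -95 mm. Origin at the centre of the underside, y along the slip and along the bar when it lies in it, z up. Bracket slots 30 mm wide (x) and 14 mm deep, centred on x = 0; slot floor 18 mm above the origin, horn tops at 32 mm
- stack_board: light wooden board 90 (x) x 240 (y) mm, 12 mm thick, fixed. Origin at the centre of its underside, y along the board, z up; its top is 12 mm above the origin. Brass end stops 10 mm high at y = +114 and -114 mm leave 220 mm between them; two dark inlaid lines, at x = +17.5 and -17.5 mm, mark the middle strip
- long_piece: longest wooden piece, 30 (x) x 200 (y) x 16 mm. Origin at the centre of its underside, y along its length, its z points up
- middle_piece: wooden piece of middle length, the narrow one of darker brown wood, 20 (x) x 150 (y) x 16 mm. Origin at the centre of its underside, y along its length, its z points up
- short_piece: shortest wooden piece, 30 (x) x 100 (y) x 16 mm. Origin at the centre of its underside, y along its length, its z points up
Mind the look-alikes: they are no part of the job. Several things have the shape of the short_piece; the one meant has the colours described above.

How it is judged:
By the outcome, as a careful person would: the job done as asked, in the order asked, and still so for the second after the job is handed in, with the robot touching nothing.
It also fails if it takes over 115 s, if anything falls off the work surface, if the arm or the gripper's body presses on something with over 40 N, if the wrist force passes 120 N, or if a joint passes its speed limit or range.

### The arm

A 7-joint arm with a two-finger parallel gripper is mounted at the origin on a cart in front of the work surface, level with it; the furniture and walls round the work are solid. World frame = base frame: x ahead of the robot, y to its left, z up, the work surface at z = 0. Lengths are in m, angles in rad, forces in N, time in s.
With the tool pointing down it reaches from about 0.35 to 0.9 m from the base axis. Payload 19.9 kg.
Tool frame: the origin (TCP) lies on the front face of the gripper's body, between the roots of the fingers; the fingertips stand ahead of it and the grasp point (between the pads) lies 54 mm ahead of it (env.tcp_to_tips is the z of the fingertips in the tool frame, in m); z points along the fingers, y is the line along which they close (so a half turn about z gives the same grasp; the last joint's range is limited). The gripper opens to 85 mm and grips with 20 to 120 N. Pads are 22 mm wide; open, the fingers measure 114 mm over their backs; the gripper's body (76 mm by 85 mm) begins 54 mm behind the grasp point. The pads swing forward as they close: fully open they stand 13 mm farther back than shut.
Start: joints at [-1.188, 0.417, -0.01, 1.614, 0.005, 1.111, -0.053], TCP at [0.258, 0.569, 0.304] pointing down, gripper open.
Joint ranges: [-2.81, 2.81], [-0.39, 2.02], [-1.27, 1.25], [0.06, 2.57], [-1.19, 4.33], [0.19, 2], [-2.82, 2.82]. Speed limits (rad/s): [1.89, 1.89, 2.39, 2.39, 3.01, 3.01, 3.01].

### API

Orientations are given as a unit quaternion [w, x, y, z].
In Python, from rig import env, kin, readout, imaging, models gives the robot as it stands. The module is installed in compiled form; this text tells all that it offers. Calls block until the motion is done:
- env.reach(position, orientation): joint-space move of the TCP to a pose.
- env.move_l(position, rotation=None, v=0.15): straight line of the TCP; rotation=None keeps the orientation; v is the mean speed in m/s.
- env.set_joints(angles): joint-space move.
- env.gripper_to(opening, grasp_force=None): finger opening in m; grasp_force is the grip in N (None keeps the last); returns when the fingers have stopped.
- env.sleep(seconds).
- kin.ik(position, orientation): joint angles nearest the present ones, or None.
- readout.get_obs(): the state.
- imaging.grab_frame(name): name is "scene" or "top"; returns the picture (480x640x3 uint8, blue, green, red); there is no depth.
- imaging.get_calibration(name): a dict with "mtx" (3x3 intrinsics, pixels), "R" (3x3) and "t" (3): a world point X has camera coordinates R X + t. Camera axes: x right, y down, z forward; pixel columns grow to the right and rows downward; lengths in m; the calibration is good to about 2 mm. A picture is of the moment at which its call begins. get_calibration takes no time and is no camera call.
A pose or a line that the arm cannot do raises env.IKError and nothing moves.
- env.close_job(): hands the job in; it is judged then, once.
Trained networks look in the newest picture that a camera, given by its name, has taken for a name from the list of things; names that differ only in an ending like _2 or _b are one class to them, and where a whole thing is asked for, a point or a joint stands for the part that bears it (a point fixed in the world has none). Each returns a list of dicts, best first, with "confidence" (0 to 1); they miss things now and then, are a little off and sometimes report something else, mostly with a low value. They report only what shows in the picture. A call takes as long as a camera call. They do not tell look-alikes from the thing itself.
- models.boxes_of(camera, target): "position" ([x, y, z] in m, in world coordinates, good to about 4 mm: the middle of the surface that is visible of it).
- models.mark_of(camera, target): "position" ([x, y, z] in m, in world coordinates, good to about 4 mm: a listed point, or the origin of a listed thing).
The state is a dict: "clock": time; "joints": joint angles; "dq": joint speeds; "joint_efforts": joint torques, N m; "tool_pos": TCP position; "tool_rot": TCP orientation; "wrist_force": force on the tool from outside, world axes, zero at the start; "wrist_torque": the same for the moment, N m; "grip_width": finger opening in m; "gripper_force": force on a finger pad.
Only numpy, scipy, OpenCV 4.12 (cv2) and the standard library are available. Lean on these libraries where they do the work, as an engineer would, in place of code of your own. Each camera call takes 0.05 s, during which the arm holds its last target. There are 200 camera calls.

## Working session

There is one attempt and no reset: what is moved stays moved. The work goes in short steps, each a Python script; the robot and the scene stay as the last script left them, time stands still between calls to the robot, and variables do not carry over. Pictures are saved under pics/ and viewed, at most 14 in all, crops included, and the job is handed in when it is done.

```bash
mkdir -p pics; python3 - <<'E'
from rig import env, kin, readout, imaging, models
import cv2, numpy as np
for c in ["scene","top"]:
    cv2.imwrite(f"pics/{c}0.png", imaging.grab_frame(c))
    k=imaging.get_calibration(c); print(c,k["mtx"].round(1).tolist(),(-k["R"].T@k["t"]).round(3),k["R"].round(3).tolist())
    for n in ["rack","retaining_bar","bar_rest","stack_board","long_piece","middle_piece","short_piece"]:
        for f in (models.mark_of,models.boxes_of):
            print(n,f.__name__,[(np.round(d["position"],3).tolist(),round(d["confidence"],2)) for d in f(c,n)[:4]])
o=readout.get_obs();print(o["clock"],o["tool_rot"],env.tcp_to_tips)
E
```

```text
scene [[620.0, 0.0, 316.8], [0.0, 620.0, 243.3], [0.0, 0.0, 1.0]] [-0.196 -0.694  1.141] [[0.7, -0.714, 0.009], [-0.516, -0.515, -0.684], [0.493, 0.475, -0.729]]
rack call [([0.536, -0.314, -0.0], 0.64), ([0.542, -0.307, 0.013], 0.18)]
rack call [([0.511, -0.336, 0.011], 0.71)]
retaining_bar call [([0.537, -0.307, 0.029], 0.69), ([0.539, -0.243, 0.012], 0.53)]
retaining_bar call [([0.532, -0.317, 0.038], 0.94)]
bar_rest call [([0.485, 0.324, 0.002], 0.67)]
bar_rest call [([0.473, 0.325, 0.008], 0.95)]
stack_board call [([0.545, 0.023, 0.005], 0.87)]
stack_board call [([0.537, 0.02, 0.018], 0.74)]
long_piece call [([0.542, -0.304, 0.009], 0.8)]
long_piece call [([0.515, -0.313, 0.028], 0.63)]
middle_piece call [([0.536, -0.365, 0.012], 0.73)]
middle_piece call [([0.514, -0.369, 0.028], 0.86)]
short_piece call [([0.541, -0.246, 0.014], 0.69), ([0.435, 0.18, 0.0], 0.63), ([0.628, 0.18, -0.003], 0.62)]
short_piece call [([0.625, 0.171, 0.014], 0.86), ([0.521, -0.245, 0.028], 0.83), ([0.425, 0.173, 0.016], 0.76)]
top [[495.9, 0.0, 320.4], [0.0, 495.9, 238.6], [0.0, 0.0, 1.0]] [0.436 0.026
[... 318 characters left out ...]
rest call [([0.481, 0.324, 0.011], 0.86), ([0.522, -0.289, 0.012], 0.29)]
stack_board call [([0.543, 0.024, -0.001], 0.91)]
stack_board call [([0.543, 0.025, 0.008], 0.95)]
long_piece call [([0.544, -0.308, 0.011], 0.74)]
long_piece call [([0.551, -0.306, 0.03], 0.83)]
middle_piece call [([0.534, -0.367, 0.014], 0.93)]
middle_piece call [([0.526, -0.366, 0.026], 0.68), ([0.554, -0.306, 0.03], 0.63)]
short_piece call [([0.624, 0.185, 0.004], 0.82), ([0.535, -0.25, 0.01], 0.79), ([0.434, 0.181, -0.0], 0.69)]
short_piece call [([0.431, 0.178, 0.015], 0.92), ([0.526, -0.248, 0.028], 0.78), ([0.624, 0.182, 0.017], 0.63)]
1.5 [ 8.46905631e-06  2.10785463e-01  9.77532346e-01 -4.14295230e-05] 0.0726
```

View pics/top0.png

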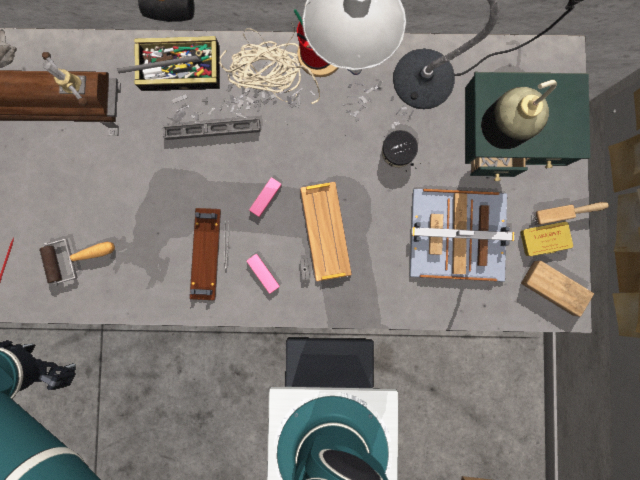

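View pics/scene0.png

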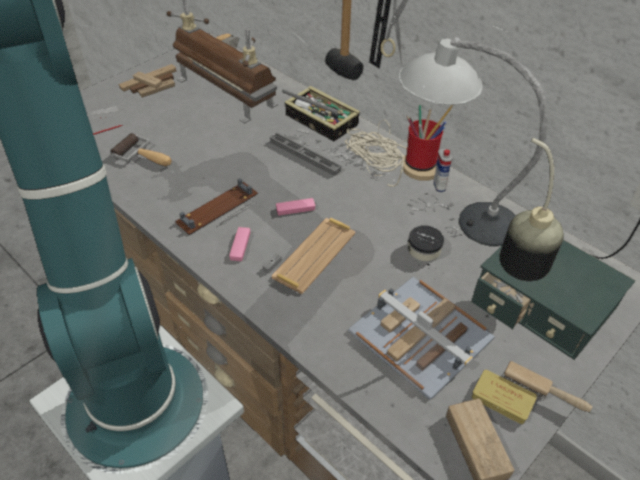

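```bash
python3 - <<'E'
import cv2
a=cv2.imread("pics/top0.png")
cv2.imwrite("pics/c1.png",cv2.resize(a[130:290,370:530],None,fx=3.7,fy=3.7,interpolation=cv2.INTER_CUBIC))
E
```

```text
(no output)
```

View pics/c1.png

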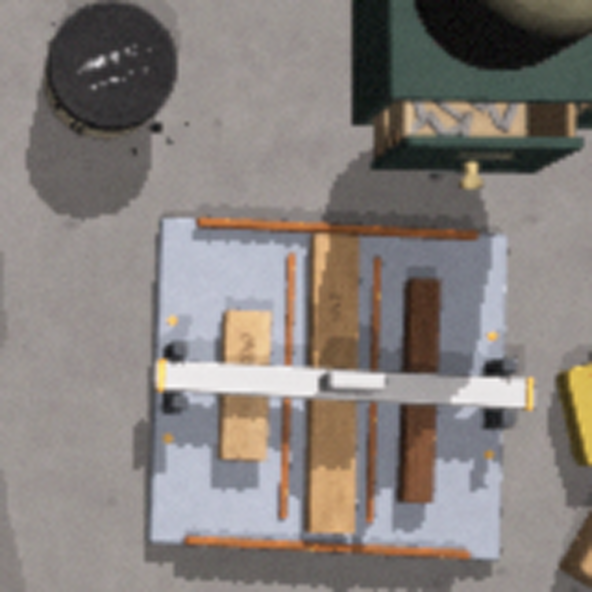

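The candidates for short_piece are the pink blocks at top px (266,197) and (263,273), and the bare wooden block at (437,234) in the rack's left lane. The task asks for a wooden piece, so it is the rack one, and the crop confirms that: long is in the middle lane and the dark middle_piece is in the right lane. The bar lies across them from about (414,232) to (513,236). Next I'll get metric poses by rectifying the top view.

```bash
cat > h.py <<'E'
from rig import env, kin, readout, imaging, models
import cv2, numpy as np
from scipy.spatial.transform import Rotation as Ro
def bp(cam,uv,z):
    k=imaging.get_calibration(cam); C=-k["R"].T@k["t"]
    d=k["R"].T@np.linalg.solve(k["mtx"],[uv[0],uv[1],1.]); return (C+d*(z-C[2])/d[2])[:2]
def rect(img,cam,c,z,half=.16,s=2000):
    """metric view of plane z: column grows with -y, row grows with -x (like the top camera)"""
    k=imaging.get_calibration(cam); n=int(2*half*s)
    P=k["mtx"]@np.c_[k["R"],k["t"]]
    A=np.array([[0,-1/s,c[0]+half],[-1/s,0,c[1]+half],[0,0,z],[0,0,1]])
    return cv2.warpPerspective(img,P@A,(n,n),flags=cv2.INTER_CUBIC|cv2.WARP_INVERSE_MAP)
def seg(r,c,mask,half=.16,s=2000):
    """largest blob -> centre xy, yaw of long axis, long, short"""
    m=cv2.morphologyEx(mask.astype(np.uint8)*255,cv2.MORPH_OPEN,np.ones((7,7)))
    m=cv2.morphologyEx(m,cv2.MORPH_CLOSE,np.ones((25,25)))
    cs,_=cv2.findContours(m,cv2.RETR_EXTERNAL,cv2.CHAIN_APPROX_NONE)
    q=max(cs,key=cv2.contourArea); b=cv2.boxPoints(cv2.minAreaRect(q))
    w=np.c_[c[0]+half-b[:,1]/s, c[1]+half-b[:,0]/s]
    e=w[1]-w[0]; f=w[2]-w[1]
    if np.hypot(*f)>np.hypot(*e): e,f=f,e
    cv2.polylines(r,[b.astype(int)],True,(0,255,0),1)
    return w.mean(0).round(4), round(float(np.arctan2(e[1],e[0])%np.pi),3), np.hypot(*e).round(3),np.hypot(*f).round(3)
E
python3 - <<'E'
from h import *
img=cv2.imread("pics/top0.png")
a=bp("top",(370+163/3.7,130+376/3.7),.042);b=bp("top",(370+531/3.7,130+393/3.7),.042)
print("bar",a,b,(a+b)/2,np.hypot(*(a-b)),np.arctan2(*(b-a)[::-1])%np.pi)
T=[]
for n,c,z in [("board",(.543,.024),.012),("rest",(.483,.324),.008)]:
    r=rect(img,"top",c,z); h=cv2.cvtColor(r,cv2.COLOR_BGR2HSV)
    m=(h[...,1]>70)&(h[...,0]<30)
    if n=="rest": m&=(np.abs(np.arange(640)-320)<100)[None,:]
    print(n,seg(r,c,m)); T.append(r)
c=(.54,-.308); r=rect(img,"top",c,.042); T.append(r)
cv2.imwrite("pics/rc.png",cv2.resize(np.hstack(T),(800,267),interpolation=cv2.INTER_AREA))
E
```

```text
bar [ 0.54194828 -0.19065053] [ 0.53457001 -0.43240335] [ 0.53825915 -0.31152694] 0.24186538492840923 1.5402858979661398
board (array([0.5435, 0.0261], dtype=float32), 0.185, np.float32(0.242), np.float32(0.092))
rest (array([0.4817, 0.3274], dtype=float32), 3.11, np.float32(0.23), np.float32(0.064))
```

View pics/rc.png

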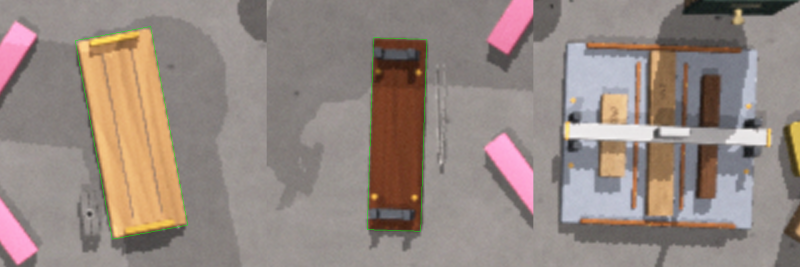

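The rectified tiles show the fits sitting on the outlines. The board is at (0.5435, 0.025) with yaw 0.185. The rest is at (0.482, 0.326) with yaw 3.11. The bar is centred at about (0.539, -0.310) with yaw 1.54. I'll grasp the bar now.

```bash
cat >> h.py <<'E'
def down(a):
    y=np.array([np.cos(a),np.sin(a),0]); z=np.array([0,0,-1.]); R=np.c_[np.cross(y,z),y,z]
    return Ro.from_matrix(R).as_quat(scalar_first=True)
def st(tag=""):
    o=readout.get_obs(); print(tag,"t",round(o["clock"],1),"p",np.round(o["tool_pos"],4),"F",np.round(o["wrist_force"],1),"w",round(o["grip_width"],4),"gf",round(float(np.max(o["gripper_force"])),1)); return o
E
python3 - <<'E'
from h import *
q=down(-.0305); p=np.array([.539,-.310])
for a in (q,down(1.54),down(-1.6),down(-1.386)): print(np.round(kin.ik([.5,0,.25],a),2))
env.reach([*p,.26],q)
env.gripper_to(.04); st("tips %.4f"%env.tcp_to_tips)
env.move_l([*p,.119],v=.12); st()
env.gripper_to(.0,60); st("grip")
env.move_l([*p,.124],v=.05); st()
env.move_l([*p,.28],v=.15); st("up")
cv2.imwrite("pics/t1.png",imaging.grab_frame("top"))
cv2.imwrite("pics/s1.png",imaging.grab_frame("scene"))
E
```

```text
[-0.56  0.29  0.59  1.99 -0.2   0.91  0.1 ]
[-0.42  0.27  0.42  1.99 -0.14  0.91  1.61]
[-0.73  0.34  0.8   1.99 -0.3   0.93 -1.37]
[-0.69  0.32  0.75  1.99 -0.27  0.92 -1.19]
tips 0.0726 t 5.2 p [ 0.539 -0.31   0.26 ] F [-0.9 -0.1 -0. ] w 0.04 gf 0.0
 t 6.6 p [ 0.5393 -0.3102  0.1197] F [-0.2 -0.2 -0.1] w 0.0399 gf 0.0
grip t 6.9 p [ 0.5392 -0.31    0.1196] F [-2.1  1.5  6.1] w 0.0108 gf 58.8
 t 7.2 p [ 0.5391 -0.31    0.1243] F [-0.3  0.  -2.6] w 0.011 gf 58.4
up t 8.4 p [ 0.5388 -0.3098  0.2791] F [ 1.  -0.2 -2.5] w 0.0108 gf 58.4
```

View pics/s1.png

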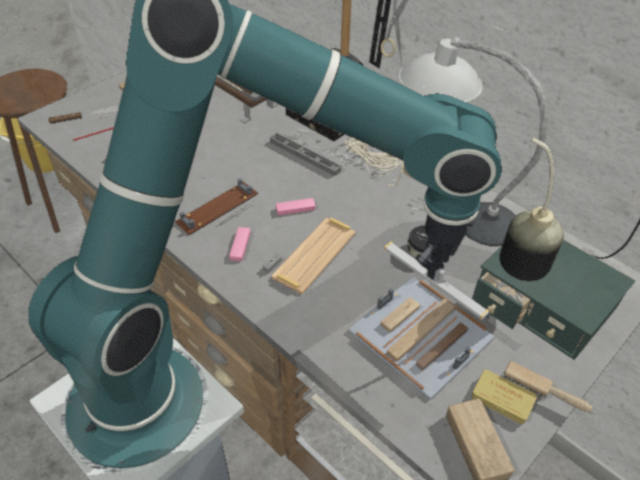

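The scene view shows the bar clear and level in the gripper at about (440,280), with all three pieces still in the rack. Moving on to the rest.

```bash
python3 - <<'E'
from h import *
env.move_l([.5,-.15,.28],v=.25)
env.reach([.482,.326,.22],down(1.54))
env.move_l([.482,.326,.150],v=.12); st()
a=imaging.grab_frame("top");b=imaging.grab_frame("scene")
cv2.imwrite("pics/p2.png",np.hstack([cv2.resize(a[180:330,130:280],(400,400)),cv2.resize(b[140:270,150:280],(400,400))]))
E
```

```text
t 11.8 p [0.4824 0.3259 0.1505] F [ 0.2 -0.6 -1.8] w 0.0113 gf 58.5
```

View pics/p2.png

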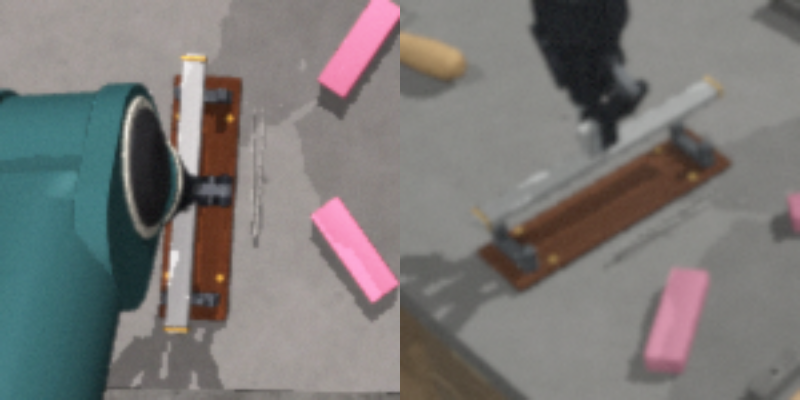

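```bash
python3 - <<'E'
from h import *
f=150/400
a=bp("top",(130+193.5*f,180+55*f),.073);b=bp("top",(130+176*f,180+331*f),.073)
print(a,b,(a+b)/2,np.hypot(*(a-b)),np.arctan2(*(a-b)[::-1]))
E
```

```text
[0.60570864 0.32109697] [0.35923876 0.32837678] [0.4824737  0.32473687] 0.24657736678627964 -0.029527719112517
```

```bash
python3 - <<'E'
from h import *
p=[.4815,.3275]
env.move_l([*p,.150],v=.1)
for z in (.125,.113,.1075,.1065,.1058):
    env.move_l([*p,z],v=.06); o=st()
    if o["wrist_force"][2]>4: break
a=imaging.grab_frame("top");b=imaging.grab_frame("scene")
cv2.imwrite("pics/p3.png",np.hstack([cv2.resize(a[180:330,130:280],(400,400)),cv2.resize(b[140:270,150:280],(400,400))]))
E
```

```text
t 12.7 p [0.4816 0.3273 0.1248] F [ 0.2  0.3 -2.4] w 0.0111 gf 58.5
 t 13.0 p [0.4814 0.3274 0.1127] F [ 0.5 -0.4 -2.6] w 0.0108 gf 58.5
 t 13.3 p [0.4814 0.3274 0.1072] F [-0.   0.2 -2. ] w 0.0107 gf 58.5
 t 13.5 p [0.4815 0.3275 0.1066] F [ 0.4 -0.7 -2.7] w 0.0111 gf 58.5
 t 13.8 p [0.4815 0.3275 0.1058] F [ 0.3 -0.6 -3. ] w 0.0108 gf 58.5
```

View pics/p3.png

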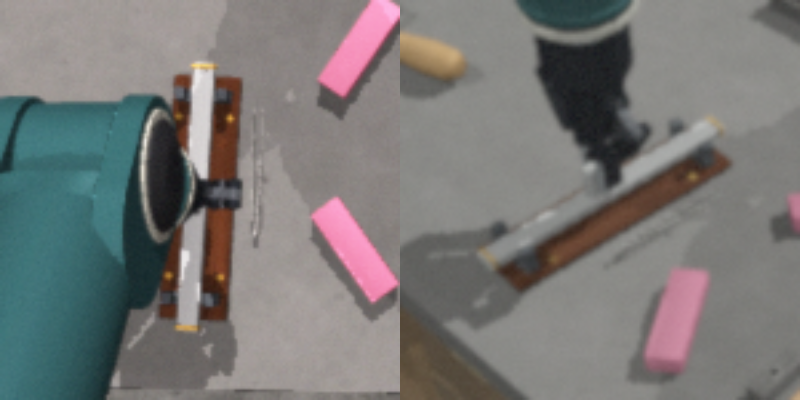

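The bar sits between the horns of both brackets (crop about (203,95) and (188,300)). I'll settle it onto the slot floor, let go, and look at the rack.

```bash
python3 - <<'E'
from h import *
p=[.4815,.3275]; z=.1058
while z>.1025:
    z-=.0006; env.move_l([*p,z],v=.03); o=readout.get_obs()
    if o["wrist_force"][2]>1: break
st("set")
env.gripper_to(.04); env.move_l([*p,.25],v=.2); st()
env.reach([.40,.10,.30],down(-1.386))
img=imaging.grab_frame("top"); cv2.imwrite("pics/t4.png",img)
for n in ["long_piece","middle_piece","short_piece"]:
    print(n,[(np.round(d["position"],4).tolist(),round(d["confidence"],2)) for d in models.mark_of("top",n)[:3]])
c=(.54,-.308); r=rect(img,"top",c,.028); h=cv2.cvtColor(r,cv2.COLOR_BGR2HSV)
x=np.arange(640)[None,:]
for n,y0,half in (("long",-.308,.022),("middle",-.366,.019),("short",-.249,.022)):
    u=(c[1]+.16-y0)*2000
    m=(h[...,1]>70)&(h[...,0]<30)&(abs(x-u)<half*2000)
    print(n,seg(r,c,m))
rr=rect(img,"top",(.4815,.3275),.028)
cv2.imwrite("pics/p5.png",cv2.resize(np.hstack([r,rr]),(800,400),interpolation=cv2.INTER_AREA)); st()
E
```

```text
set t 14.1 p [0.4815 0.3275 0.1056] F [-3.  -0.4  5.6] w 0.011 gf 59.6
 t 15.4 p [0.481  0.3275 0.249 ] F [ 0.1 -0.2 -0.9] w 0.0402 gf 0.0
long_piece [([0.5434, -0.3102, 0.0124], 0.8), ([0.5391, -0.2494, 0.0114], 0.62)]
middle_piece [([0.5354, -0.3695, 0.0095], 0.87), ([0.5433, -0.3105, 0.0106], 0.39)]
short_piece [([0.5425, 0.0268, -0.0046], 0.71), ([0.6273, 0.1841, 0.0017], 0.69), ([0.4353, 0.1773, 0.0007], 0.64)]
long (array([ 0.539, -0.308], dtype=float32), 0.0, np.float32(0.222), np.float32(0.043))
middle (array([ 0.5375, -0.3628], dtype=float32), 3.097, np.float32(0.149), np.float32(0.022))
short (array([ 0.5387, -0.2462], dtype=float32), 3.107, np.float32(0.099), np.float32(0.031))
 t 18.3 p [0.4 0.1 0.3] F [ 0.  -0.4  0. ] w 0.0398 gf 0.0
```

View pics/p5.png

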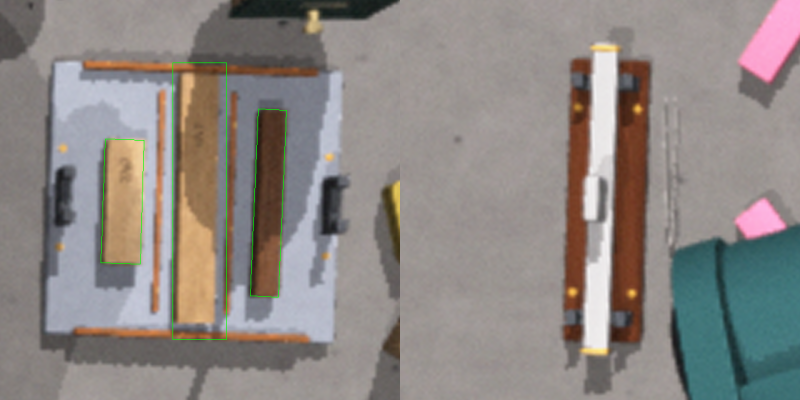

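The view shows the bar lying in the rest, grip up, in both brackets, and the three pieces untouched. In the tile, long has its axis from (194,323) to (200,72), which puts it at about (0.5425, -0.308). Its green box merged with the end stops, so I'm ignoring that one. Picking long.

```bash
cat >> h.py <<'E'
B=np.array([.5435,.0255]); YB=.185
def pick(p,yaw,op,z=.0905):
    env.reach([*p,.20],down(yaw-np.pi/2)); env.gripper_to(op)
    env.move_l([*p,z+.015],v=.12); env.move_l([*p,z],v=.05); st("at")
    env.gripper_to(0,40); st("grip"); zz=readout.get_obs()["tool_pos"][2]
    env.move_l([*p,z+.02],v=.05); env.move_l([*p,.20],v=.2); st("up"); return zz
def place(b,z,yaw=YB,hover=.03):
    env.reach([*b,.20],down(yaw-np.pi/2)); env.move_l([*b,z+hover],v=.12); env.sleep(.2); st("hover")
def setdown(b,z,op,low=.004):
    env.move_l([*b,z+.003],v=.06); env.sleep(.1); f0=readout.get_obs()["wrist_force"][2]; h=z+.003
    while h>z-low:
        h-=.0006; env.move_l([*b,h],v=.03)
        if readout.get_obs()["wrist_force"][2]>f0+3: break
    st("set"); env.gripper_to(op); env.move_l([*b,h+.02],v=.06); env.move_l([*b,.20],v=.2); st("off")
E
python3 - <<'E'
from h import *
z=pick([.5425,-.308],-.030,.046); print(z)
place(B,.0905)
a=imaging.grab_frame("top");b=imaging.grab_frame("scene")
cv2.imwrite("pics/p6.png",np.hstack([cv2.resize(a[160:300,260:400],(400,400)),cv2.resize(b[190:320,240:370],(400,400))]))
E
```

```text
at t 21.7 p [ 0.5423 -0.308   0.0902] F [ 0.1 -0.6  0.1] w 0.0458 gf 0.0
grip t 22.0 p [ 0.5426 -0.3082  0.0909] F [-0.6  1.   4.9] w 0.029 gf 40.1
up t 23.2 p [ 0.5424 -0.3077  0.1998] F [-0.5  0.6 -2.1] w 0.029 gf 39.5
0.09085415101205045
hover t 25.4 p [0.5438 0.0256 0.1211] F [-0.2 -0.5 -1.2] w 0.029 gf 39.5
```

View pics/p6.png

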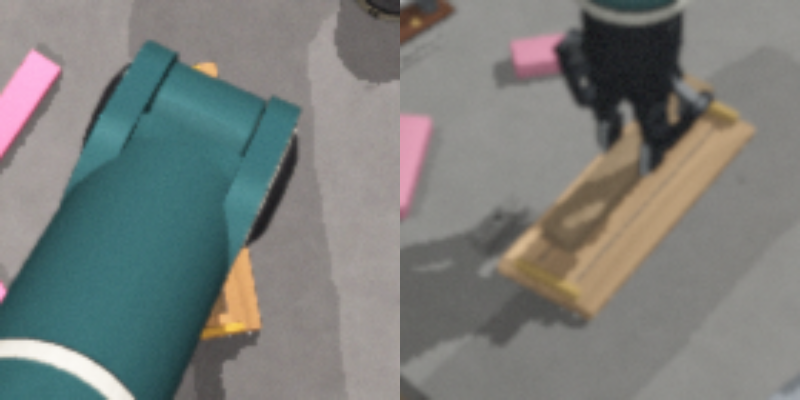

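The scene crop shows the long piece held level, in line with the board and well inside the brass stops. Setting it down and measuring it against the board.

```bash
python3 - <<'E'
from h import *
setdown(B,.0905,.046)
env.reach([.535,-.25,.20],down(-1.601))
img=imaging.grab_frame("top"); cv2.imwrite("pics/t7.png",img)
c=B; r=rect(img,"top",c,.028,half=.15,s=2600)
cv2.imwrite("pics/p7.png",cv2.resize(r,(600,600),interpolation=cv2.INTER_AREA)); st()
E
```

```text
set t 27.5 p [0.5436 0.0254 0.0908] F [-2.5 -0.   8.2] w 0.0287 gf 40.5
off t 28.9 p [0.5433 0.0257 0.2   ] F [ 0.7 -0.4 -0.5] w 0.046 gf 0.0
 t 30.0 p [ 0.5357 -0.2481  0.1996] F [ 0.8  0.1 -0.3] w 0.0459 gf 0.0
```

View pics/p7.png

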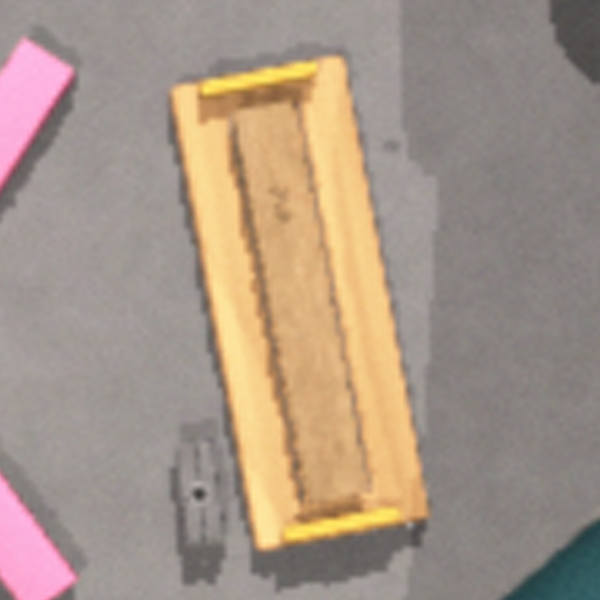

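The long piece lies flat between the stops with its corners at about (233,122), (298,103), (371,490) and (305,505). It is within about 1 mm of the middle line, 1.5 mm along it, and 0.005 rad in yaw, so it's good. Next is the middle piece.

```bash
python3 - <<'E'
from h import *
T=np.array([.5422,.0252])
z=pick([.5362,-.366],-.037,.036); print(z)
place(T,.1065); setdown(T,.1065,.034)
env.reach([.535,-.25,.20],down(-1.601))
img=imaging.grab_frame("top"); cv2.imwrite("pics/t8.png",img)
r=rect(img,"top",B,.044,half=.15,s=2600)
cv2.imwrite("pics/p8.png",cv2.resize(r,(600,600),interpolation=cv2.INTER_AREA)); st()
E
```

```text
at t 32.2 p [ 0.5361 -0.366   0.0903] F [-0.2 -0.2 -0.2] w 0.0361 gf 0.0
grip t 32.5 p [ 0.5363 -0.3662  0.0909] F [ 0.2 -0.1  2.6] w 0.0189 gf 39.5
up t 33.6 p [ 0.5362 -0.3657  0.1998] F [ 0.3  0.2 -1.1] w 0.0186 gf 39.1
0.09085017015100297
hover t 35.9 p [0.5425 0.0253 0.1371] F [-0.   0.1 -1.2] w 0.0193 gf 39.1
set t 37.6 p [0.5423 0.0252 0.1073] F [-1.5  0.2  4.8] w 0.0187 gf 39.7
off t 38.9 p [0.5421 0.0254 0.2001] F [ 0.2 -0.1 -1. ] w 0.0337 gf 0.0
 t 40.0 p [ 0.5357 -0.2481  0.1996] F [0.6 0.4 0.4] w 0.0338 gf 0.0
```

View pics/p8.png

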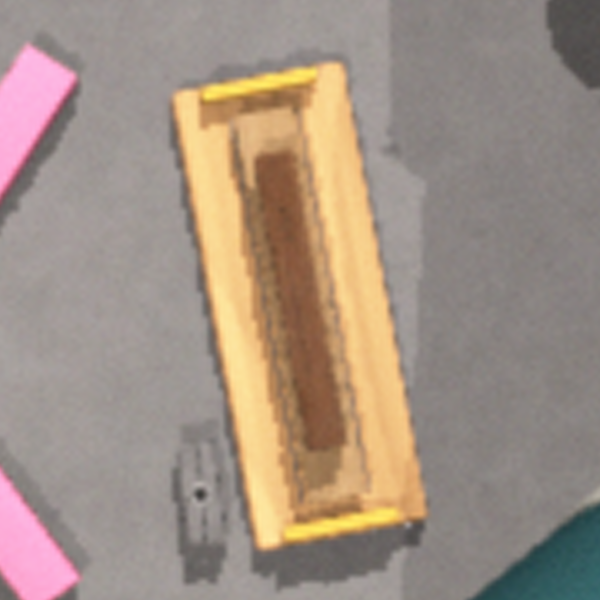

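The middle piece lies flat on the long one, corners about (257,156), (294,152), (343,446) and (307,449). It is about 1.5 mm off along the length, 0.3 mm across, and 1° in yaw, which is acceptable. Next is the short (wooden) piece.

```bash
python3 - <<'E'
from h import *
T=np.array([.5427,.0253])
z=pick([.5383,-.248],-.034,.044); print(z)
place(T,.1225,yaw=.178); setdown(T,.1225,.046)
env.reach([.45,-.25,.25],down(-1.601))
img=imaging.grab_frame("top"); b=imaging.grab_frame("scene")
r=rect(img,"top",B,.060,half=.15,s=2600)
cv2.imwrite("pics/p9.png",np.hstack([cv2.resize(r,(500,500),interpolation=cv2.INTER_AREA),cv2.resize(b[150:350,200:320+0],(300,500))])); st()
E
```

```text
at t 41.9 p [ 0.5382 -0.248   0.0903] F [1.4 0.1 0.6] w 0.0439 gf 0.0
grip t 42.2 p [ 0.5384 -0.2481  0.0908] F [-1.7  0.9  4.5] w 0.0292 gf 40.0
up t 43.4 p [ 0.5382 -0.2477  0.1999] F [-0.5 -0.4 -0.9] w 0.0284 gf 39.5
0.09084455306025249
hover t 45.2 p [0.543  0.0253 0.1531] F [-0.2 -0.7 -0.3] w 0.0288 gf 39.5
set t 46.6 p [0.5428 0.0253 0.1238] F [-1.6  0.9  3.6] w 0.0288 gf 39.9
off t 47.9 p [0.5427 0.0256 0.2002] F [-0.1 -0.3 -0.5] w 0.0461 gf 0.0
 t 49.1 p [ 0.4508 -0.2486  0.2496] F [ 0.3 -0.5 -0.1] w 0.0461 gf 0.0
```

View pics/p9.png

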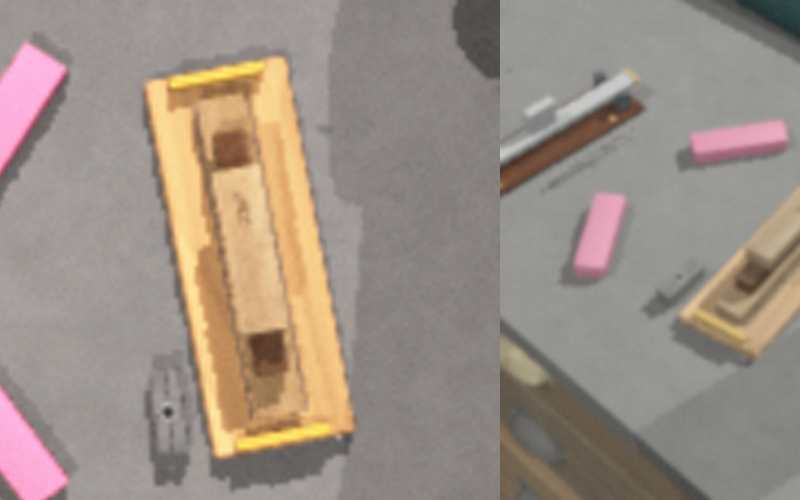

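The short piece lies flat and square on the stack, centre about (250,250) in the tile, which is within 1 mm of the middle piece's centre. The bar is still in its rest and the gripper is clear, so I'm handing in.

```bash
python3 -c "
from h import *
print(env.close_job())"
```

```text
the job is handed in; nothing more can be done
None
```

The job is handed in at about 49 s: the bar went into its rest, grip up, before any wood was moved, and the long, middle and short pieces are stacked flat on the board, each within about 2 mm of centre in the camera views.

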